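# Hold a belt finisher's tensioner compressed for a belt change

## Robot

A 6-joint arm with a two-finger parallel gripper is mounted at the origin on a cart in front of the work surface, level with it; the furniture and walls round the work are solid. World frame = base frame: x ahead of the robot, y to its left, z up, the work surface at z = 0. Lengths are in m, angles in degrees, forces in N, time in s.
With the tool pointing down it reaches from about 0.325 to 0.775 m from the base axis. Payload 5.5 kg.
Tool frame: the origin (TCP) lies at the centre of the arm's flange, where the gripper is bolted on; the fingertips stand 182 mm ahead of it and the grasp point (between the pads) lies 163 mm ahead of it; z points along the fingers, y is the line along which they close (so a half turn about z gives the same grasp; the last joint's range is limited). The gripper opens to 88 mm and grips with 3 to 60 N. Pads are 20 mm wide; open, the fingers measure 115 mm over their backs; the gripper's body (75 mm by 178 mm) begins 61 mm behind the grasp point.
Start: joints at [68.772, 5.22, 70.514, -0, 104.267, -3.249], TCP at [0.185, 0.571, 0.405] pointing down, gripper open.
Joint ranges: [-164.24, 164.24], [-49.07, 125.15], [9.68, 141.18], [-86.29, 266.29], [3.28, 154.24], [-151.56, 151.56]. Speed limits (degrees/s): [147.25, 147.25, 172.46, 180, 180, 180].

## Interface

Orientations are given as [roll, pitch, yaw] about the fixed x, y, z axes, in that order (R = Rz(yaw) Ry(pitch) Rx(roll)).
In Python, from station import r gives the robot as it stands. The module is installed in compiled form; this text tells all that it offers. Calls block until the motion is done:
- r.reach(position, orientation): joint-space move of the TCP to a pose.
- r.servo_line(position, rotation=None, speed=0.15): straight line of the TCP; rotation=None keeps the orientation; speed is the mean speed in m/s.
- r.move_joints(angles): joint-space move.
- r.let_go() and r.grab(squeeze=None): open the fingers fully, or close them until they stop; squeeze is the grip in N (None keeps the last).
- r.wait(seconds).
- r.inverse_kinematics(position, orientation): joint angles nearest the present ones, or None.
- r.sense(): the state.
- r.snapshot(name): name is "scene" or "top"; returns a dict with "frame" (384x512x3 uint8, red, green, blue), "fx", "fy", "cx", "cy" (pixels), "dist_coeffs" ([k1, k2, p1, p2, k3] as OpenCV has them; the pictures are not rectified), "R" (3x3) and "t" (3): a world point X has camera coordinates R X + t. Camera axes: x right, y down, z forward; pixel columns grow to the right and rows downward; lengths in m; the calibration is good to about 2 mm. A picture is of the moment at which its call begins. There is no depth.
A pose or a line that the arm cannot do raises r.IKError and nothing moves.
- r.hand_in(): hands the job in; it is judged then, once.
The state is a dict: "clock": time; "joints": joint angles; "joint_vel": joint speeds; "joint_torque": joint torques, N m; "tcp_pos": TCP position; "orientation": TCP orientation; "contact_force": force on the tool from outside, world axes, zero at the start; "torque": the same for the moment, N m; "opening": finger opening in m; "gripper_force": force on a finger pad.
Only numpy, scipy, OpenCV 4.12 (cv2) and the standard library are available. Lean on these libraries where they do the work, as an engineer would, in place of code of your own. Each camera call takes 0.05 s, during which the arm holds its last target. There are 200 camera calls.

## Task

The belt finisher is to get a new belt, so first stop it by bringing the speed lever on its control box upright, and leave it there. Then press the grip bar of the sprung tensioner arm down past the last click of its ratchet and on almost to the stop: the tight new belt slips on only with the arm lower than the ratchet alone would keep it. Finish while still holding the arm down there with the fingers, the jar, pliers and caliper beside the machine left where they lie.

Things in the scene. Friction and masses are not known exactly. Their poses are not given: they have to be found in the camera images.
- belt_finisher: Grey bench belt grinder without belt, fixed. Origin on the bench. Axes: -x open wheel side (front), +y platen side (left from the front), -y tensioner side. In mm: base plate x -52 to 152, y -102 to 132; work rest out to y 166; frame plate x 0 to 10, up to z 134; wheels x -16 to -42, under z 130; motor x 10 to 130, y -64 to 34, up to z 113; control box x 95 to 143, y 57 to 113, top z 100.
- speed_lever (a joint): Angle (rad) of the speed lever on the front face of the control box. 0 is upright = stopped (the long tick of the dial); it leans towards the platen side (+y of the machine) when positive, to -y when negative, range -0.9 to 0.9; the further it leans the faster the belt runs. It starts leaning 0.45 to 0.85 to +y. Stiff hinge: stays where it is left, about 1.2 N at the knob moves it.
- lever_knob (a point): Centre of the black knob (dia 22, 23 mm tall) at the end of the speed lever, 88 mm from the lever's hinge. Site axes turn with the lever: x along the machine's x (the hinge line), z from hinge to knob. Below it the lever is a flat 5 x 9 mm strip; at least 45 mm free in front of and beside the knob, and behind it the control box's top is at z 100.
- lever_hinge (a point): Hinge of the speed lever (machine coordinates x 85, y 85, z 74 mm); the knob swings about it in the machine's y-z plane.
- tensioner (a joint): Angle (rad) of the tensioner arm about the machine's x: 0 sprung up (arm rises 22 degrees to the right), grows as the grip bar is pressed down, 0.52 on the rubber stop. Three ratchet teeth click at 0.14, 0.27 and 0.40; let go after a click, it springs back only to that tooth (0.40 after the last). The spring pushes up at the bar with about 5 N at 0, 10 N at the stop.
- tensioner_pivot (a point): Pivot of the tensioner arm, at machine coordinates x -8, y 30, z 115 mm; the grip bar's axis moves about it on an arc of radius 180 mm in the machine's y-z plane.
- tensioner_grip: Round black grip bar of the tensioner arm, dia 20 mm, 83 mm long, lying level along the machine's x, out to the front from the arm's right end. Origin on its axis at the frame plate's front; the bar spans -15 to -98 mm along its x. The sleeve turns on its spindle (axes may turn about x). As the arm is pressed its axis sinks from z 182 to z 91 mm and shifts 11 mm to the right.
- grip_mid (a point): Point on the grip bar's axis 65 mm in front of the frame plate, 10 mm below the bar's upper side: the place to press or to take hold. The idler wheel on the arm (dia 40, 112 mm from the pivot) ends 23 mm nearer to the plate and 38 mm to the left; nothing stands below or to the right.
- pawl (a joint): Angle (rad) of the ratchet's small sprung pawl left of the tensioner pivot: 0 when it lies at the tooth roots (dropped in), up to about 0.1 as a tooth's crest lifts it. It works by itself.
- flux_jar: White screw jar, dia 48, 29 mm tall, on the bench in front of the machine; origin under its centre. Leave alone.
- pliers_red: Small red-handled pliers, 51 x 134 x 11 mm, lying in front of the machine; origin under their middle. Leave alone.
- digital_caliper: Steel caliper, 60 x 200 x 14 mm, lying at the right of the machine; origin under its middle. Leave alone.

How it is judged:
By the outcome, as a careful person would: the job done as asked, in the order asked, and still so for the second after the job is handed in, while the arm keeps its last pose, push and grip.
It also fails if it takes over 45 s, if anything falls off the work surface, if the arm or the gripper's body presses on something with over 40 N, if the wrist force passes 120 N, or if a joint passes its speed limit or range.

## Working session

There is one attempt and no reset: what is moved stays moved. The work goes in short steps, each a Python script; the robot and the scene stay as the last script left them, time stands still between calls to the robot, and variables do not carry over. Pictures are saved under pics/ and viewed, at most 10 in all, crops included, and the job is handed in when it is done.

```bash
mkdir -p pics; python3 - <<'E'
from station import r
import cv2,numpy as np,pickle
D={}
for n in("scene","top"):
    s=r.snapshot(n);D[n]=s
    cv2.imwrite(f"pics/{n}0.png",cv2.resize(s["frame"][:,:,::-1],(768,576),interpolation=cv2.INTER_CUBIC))
    print(n,s["fx"],s["cx"],s["cy"],s["dist_coeffs"],np.round(-s["R"].T@s["t"],3),np.round(s["R"],2).tolist())
pickle.dump(D,open("d.pkl","wb"))
print(r.sense())
E
```

```text
scene 399.04525721624594 260.58989380505295 192.56575497871773 [-0.00889177  0.          0.          0.          0.        ] [-0.104 -0.541  0.536] [[0.6, -0.8, -0.03], [-0.36, -0.24, -0.9], [0.72, 0.55, -0.43]]
top 446.5813820734984 248.34547188798757 193.40781839941502 [-0.15725842  0.          0.          0.          0.        ] [ 0.478 -0.039  1.225] [[-0.0, -1.0, -0.0], [-1.0, 0.0, -0.08], [0.08, 0.0, -1.0]]
{'clock': 0.1, 'joints': array([ 6.87715713e+01,  5.25950422e+00,  7.05736622e+01, -1.18755676e-03,
        1.04266210e+02, -3.24949535e+00]), 'joint_vel': array([ 0.06027976, -0.03124948, -0.20248675,  0.09570854,  0.049441  ,
        0.09464917]), 'joint_torque': array([ 2.25007912e-03, -4.47860634e+01, -4.07568634e+01,  7.00593833e-02,
        2.84083304e-02, -1.37890956e-04]), 'tcp_pos': array([0.18523487, 0.57075285, 0.40362524]), 'orientation': array([-1.79900718e+02, -4.48345685e-03,  1.62020771e+02]), 'contact_force': array([0.03558553, 0.66025711, 0.96016619]), 'torque': array([ 0.03537975,  0.01499909, -0.02349966]), 'gripper_force': 0.0, 'opening': 0.08779198455165002}
```

View pics/scene0.png

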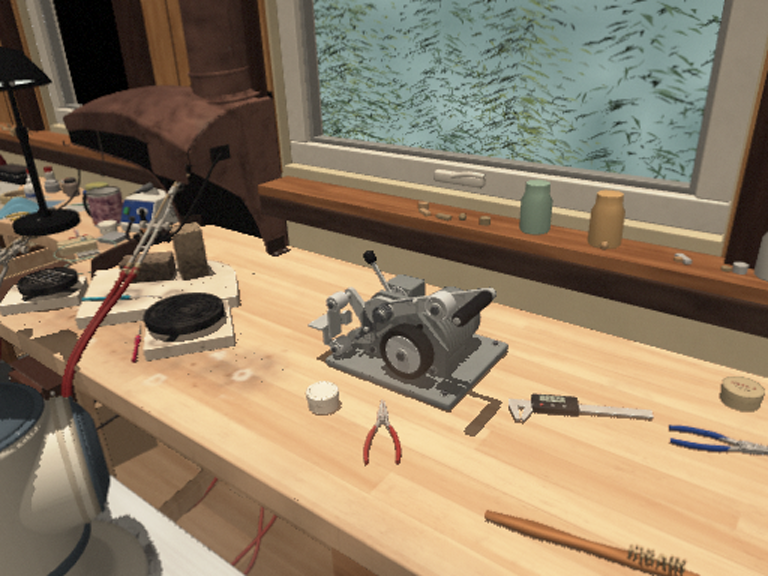

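View pics/top0.png

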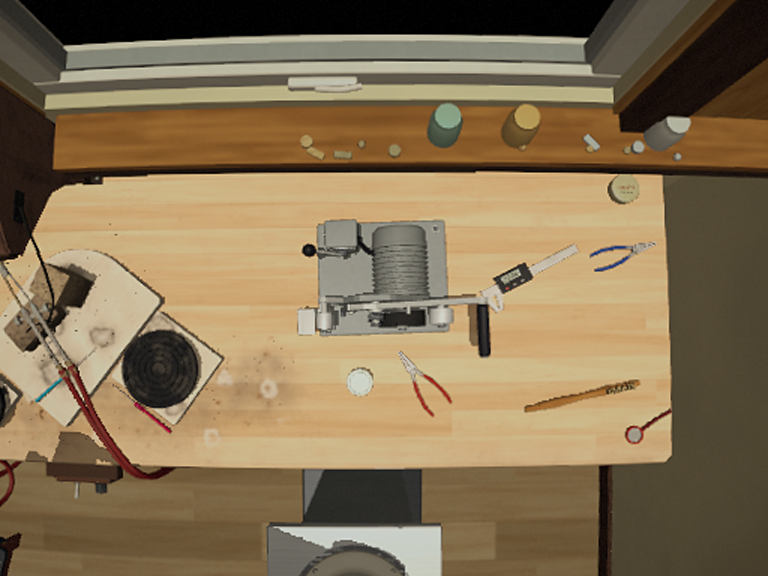

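The scene view shows the knob at about (369,257) and the bar running from (460,320) to (492,292). In the top view the knob is at (308,250), the bar runs from (484,308) to (485,355), and the base plate corners are near (452,333), (445,220) and (318,336). All of these are in 1.5x pixels. Next I'll measure the dark blobs and triangulate them.

```bash
cat > h.py <<'E'
import cv2,numpy as np
def K(s): return np.array([[s["fx"],0,s["cx"]],[0,s["fy"],s["cy"]],[0,0,1]])
def und(s,p): return cv2.undistortPoints(np.float64(p).reshape(-1,1,2),K(s),np.float64(s["dist_coeffs"])).reshape(-1,2)
def tri(a,pa,b,pb):
    P=[np.c_[s["R"],s["t"]] for s in(a,b)]
    X=cv2.triangulatePoints(P[0],P[1],und(a,pa).T,und(b,pb).T);return (X[:3]/X[3]).T
def plane(s,p,z):
    d=np.c_[und(s,p),np.ones(len(und(s,p)))]@s["R"];c=-s["R"].T@s["t"]
    return c+d*((z-c[2])/d[:,2])[:,None]
def proj(s,X):
    return cv2.projectPoints(np.float64(X).reshape(-1,1,3),cv2.Rodrigues(s["R"])[0],np.float64(s["t"]),K(s),np.float64(s["dist_coeffs"]))[0].reshape(-1,2)
def blob(s,box,thr=60):
    x0,y0,x1,y1=box
    m=(s["frame"][y0:y1,x0:x1].max(2)<thr).astype(np.uint8)
    n,l,st,c=cv2.connectedComponentsWithStats(m)
    i=1+st[1:,4].argmax();pts=np.argwhere(l==i)[:,::-1]+[x0,y0]
    return pts
E
python3 - <<'E'
from h import *;import pickle
D=pickle.load(open("d.pkl","rb"));S,T=D["scene"],D["top"]
ks,kt=blob(S,(236,162,256,178)),blob(T,(196,158,213,176))
bs,bt=blob(S,(300,188,334,222)),blob(T,(310,198,332,242))
for p in(ks,kt,bs,bt): print(len(p),p.mean(0),p.min(0),p.max(0),cv2.minAreaRect(p.astype(np.float32)))
print("knob",tri(S,ks.mean(0),T,kt.mean(0)),"bar",tri(S,bs.mean(0),T,bt.mean(0)))
print("bar top on z=.182",plane(T,[bt.mean(0)],.182))
v=cv2.fitLine(bt.astype(np.float32),2,0,.01,.01).ravel();c=v[2:];L=(bt-c)@v[:2]
e=[c+v[:2]*L.min(),c+v[:2]*L.max()];print("ends",plane(T,e,.182))
a=S["frame"][150:290,190:350,::-1];b=T["frame"][135:245,190:340,::-1]
cv2.imwrite("pics/c1.png",cv2.resize(a,None,fx=5,fy=4.2857,interpolation=0)[:600])
cv2.imwrite("pics/c2.png",cv2.resize(b,None,fx=5,fy=5,interpolation=0))
E
```

```text
58 [246.15517241 171.01724138] [242 167] [250 175] ((246.00003051757812, 171.00003051757812), (8.049844741821289, 7.155416965484619), 63.43495178222656)
55 [205.81818182 166.49090909] [202 163] [210 170] ((206.0, 166.5), (7.0, 8.0), 90.0)
269 [315.13011152 204.82899628] [302 194] [327 217] ((314.76470947265625, 205.05882263183594), (10.195732116699219, 30.37026596069336), 49.398704528808594)
244 [321.83606557 219.85245902] [318 203] [326 237] ((321.8191833496094, 219.88406372070312), (34.10739517211914, 7.5405802726745605), 87.1375961303711)
knob [[0.6363608  0.06802798 0.1453275 ]] bar [[ 0.50417847 -0.20835099  0.18167793]]
bar top on z=.182 [[ 0.50346947 -0.20722841  0.182     ]]
ends [[ 0.54345265 -0.20531842  0.182     ]
 [ 0.46363685 -0.2092106   0.182     ]]
```

View pics/c2.png

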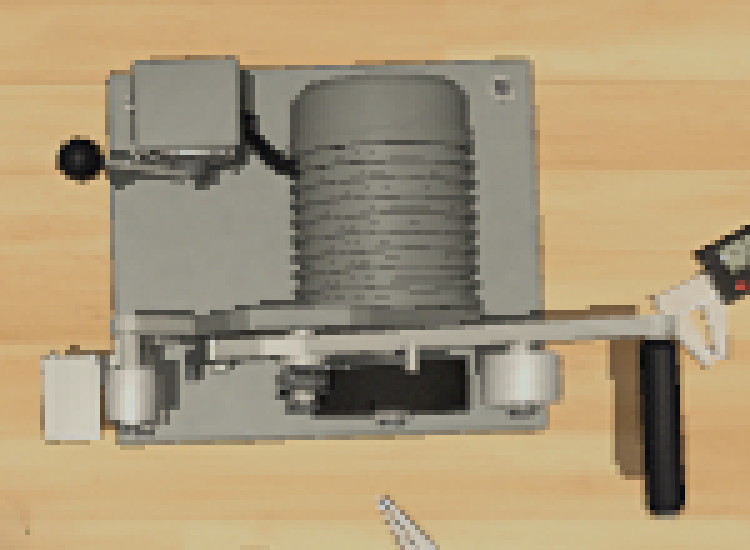

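View pics/c1.png

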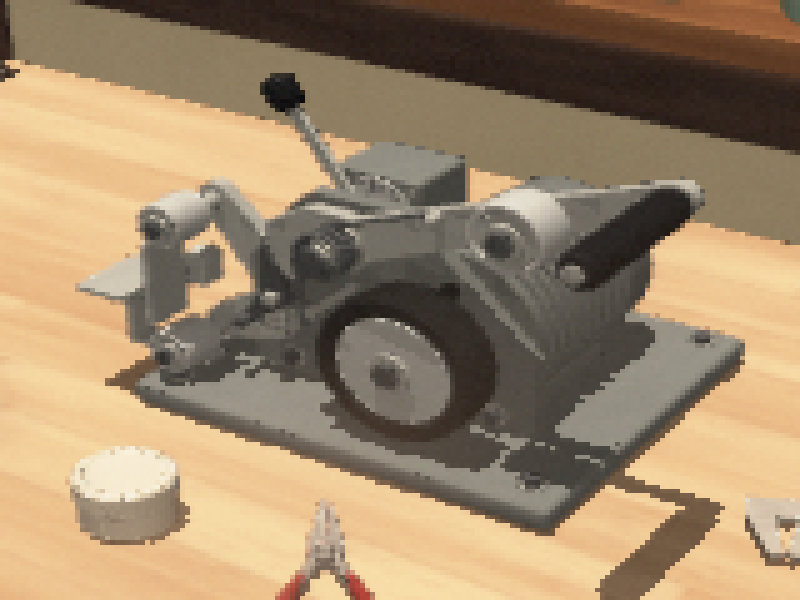

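```bash
cat >> h.py <<'E'
from scipy.spatial.transform import Rotation as Ro
def fit(A,B):
    a,b=A.mean(0),B.mean(0);U,_,V=np.linalg.svd((A-a).T@(B-b));R=(V.T@np.diag([1,np.linalg.det(V.T@U.T)])@U.T)
    return R,b-R@a
E
python3 - <<'E'
from h import *;import pickle
from station import r
D=pickle.load(open("d.pkl","rb"));S,T=D["scene"],D["top"]
c=np.array([(110,72),(533,60),(548,428),(120,442)])/5+[190,135]-.5
knob=tri(S,(246.155,171.017),T,(205.818,166.49))[0]
barc=tri(S,(315.0,205.0),T,(321.83,219.87))[0]
a=np.arccos((knob[2]-.074)/.088)
M=np.array([(.152,.132),(.152,-.102),(-.052,-.102),(-.052,.132),(.085,.085+.088*np.sin(a)),(-.0565,-.137)])
for zp in(.008,.012):
    W=np.r_[plane(T,c,zp)[:,:2],knob[None,:2],barc[None,:2]]
    for idx in(range(6),range(4),range(4,6)):
        idx=list(idx);R,t=fit(M[idx],W[idx]);print(zp,"yaw",np.degrees(np.arctan2(R[1,0],R[0,0])),"t",t,"res mm",np.round((M@R.T+t-W)*1e3,1).tolist())
print("a",a,knob,barc)
E
```

```text
0.008 yaw 1.6652319765123909 t [ 0.55625171 -0.06981947] res mm [[-0.6, -0.4], [0.3, -0.1], [-0.1, -0.5], [-0.2, -0.0], [0.9, 1.1], [-0.3, -0.1]]
0.008 yaw 1.5995622818093198 t [ 0.55637477 -0.06951744] res mm [[-0.3, -0.3], [0.3, 0.0], [-0.1, -0.1], [0.1, 0.3], [1.2, 1.3], [-0.4, 0.2]]
0.008 yaw 1.7685255538633269 t [ 0.55596829 -0.07033565] res mm [[-1.1, -0.7], [0.2, -0.3], [-0.2, -1.1], [-0.7, -0.7], [0.4, 0.7], [-0.4, -0.7]]
0.012 yaw 1.6698241946932786 t [ 0.55597295 -0.06979157] res mm [[-0.1, -0.0], [0.8, -0.5], [-0.3, -0.9], [-0.4, 0.3], [0.6, 1.1], [-0.6, -0.1]]
0.012 yaw 1.599562281809321 t [ 0.55595532 -0.06947105] res mm [[0.0, 0.1], [0.7, -0.3], [-0.5, -0.5], [-0.2, 0.7], [0.7, 1.4], [-0.8, 0.3]]
0.012 yaw 1.7685255538633269 t [ 0.55596829 -0.07033565] res mm [[-0.4, -0.3], [1.0, -0.7], [-0.1, -1.5], [-0.6, -0.3], [0.4, 0.7], [-0.4, -0.7]]
a 0.6257254928338614 [0.63636259 0.06802902 0.14532738] [ 0.5040746  -0.20828021  0.18134978]
```

The plate corners, knob and bar agree to about 1 mm: yaw is 1.67°, the origin is (0.556, -0.0698), and the lever leans 0.62 rad. I'll check the planned poses and then move the lever.

```bash
cat >> h.py <<'E'
PSI=1.67;O=np.array([.5561,-.0698,0]);RZ=Ro.from_euler("z",PSI,degrees=True)
def w(p): return O+RZ.apply(p)
def pose(p,lean=0,flip=0):
    "TCP pose with grasp point at machine point p, tool along lever leaning lean rad to +y, fingers closing across y"
    R=RZ*Ro.from_euler("x",-lean)*Ro.from_euler("x",180,degrees=True)*Ro.from_euler("z",180*flip,degrees=True)
    return w(p)-.163*R.apply([0,0,1]),R.as_euler("xyz",degrees=True)
def knob(a,d=0): return np.array([.085,.085+(.088+d)*np.sin(a),.074+(.088+d)*np.cos(a)])
def bar(th,d=0):
    b=np.radians(22)-th;return np.array([-.067,.030-.18*np.cos(b),.115+.18*np.sin(b)+d])
E
cat > a.py <<'E'
from h import *
from station import r
for f in(0,1):
    for n,P in(("pre",pose(knob(.615,.09),.615,f)),("kn",pose(knob(.615),.615,f)),("up",pose(knob(0),0,f)),("b0",pose(bar(0,.08),0,f)),("b5",pose(bar(.5),0,f))):
        q=r.inverse_kinematics(*P);print(f,n,np.round(P[0],3),None if q is None else np.round(q,1))
E
python3 a.py
```

```text
0 pre [0.633 0.214 0.353] [ 23.5  21.3  60.4 -34.6 109.3 103.3]
0 kn [0.634 0.162 0.279] [ 19.4  19.2  70.4 -34.  100.4 104.5]
0 up [0.639 0.018 0.325] [-1.5 11.1 72.1 -0.  96.8 86.9]
0 b0 [ 0.493 -0.209  0.425] [-26.6  -4.4  78.1  -0.  106.3  61.8]
0 b5 [ 0.493 -0.22   0.257] [-27.7  -2.7  93.5  -0.   89.2  60.6]
1 pre [0.633 0.214 0.353] [ 23.5  21.3  60.4 -34.6 109.3 -76.7]
1 kn [0.634 0.162 0.279] [ 19.4  19.2  70.4 -34.  100.4 -75.5]
1 up [0.639 0.018 0.325] [ -1.5  11.1  72.1   0.   96.8 -93.1]
1 b0 [ 0.493 -0.209  0.425] [ -26.6   -4.4   78.1    0.   106.3 -118.2]
1 b5 [ 0.493 -0.22   0.257] [ -27.7   -2.7   93.5    0.    89.2 -119.4]
```

```bash
python3 - <<'E'
from h import *
from station import r
A=.615
P=pose(knob(A,.09),A)
r.reach([.40,.25,.47],pose(knob(0),0)[1])
r.reach(*P)
r.servo_line(*pose(knob(A),A),speed=.1)
s=r.sense();print(s["clock"],s["tcp_pos"]-pose(knob(A),A)[0],s["contact_force"])
r.grab(12);s=r.sense();print("open",s["opening"],s["gripper_force"],s["contact_force"])
for a in np.linspace(A,0,7)[1:]: r.servo_line(*pose(knob(a),a),speed=.08)
r.wait(.3)
s=r.sense();print(s["clock"],s["tcp_pos"]-pose(knob(0),0)[0],s["opening"],s["contact_force"])
E
```

```text
4.05 [9.77467456e-05 3.21720795e-04 9.08045387e-04] [-0.49165598 -0.00958441  0.80845452]
open 0.021272527248517352 11.999971121549606 [-0.42914646 -1.09014189  0.20753468]
8.2417 [2.60800373e-05 4.43622744e-04 1.44659473e-04] 0.021062430565212422 [-0.09454915  1.16586918  2.23924641]
```

```bash
python3 - <<'E'
from h import *
from station import r
r.let_go()
r.servo_line(*pose(knob(0,.12),0),speed=.15)
r.reach(*pose(bar(0,.10)))
S,T=r.snapshot("scene"),r.snapshot("top")
ks=blob(S,(225,135,290,185));kt=blob(T,(196,140,250,180))
print(len(ks),ks.mean(0),len(kt),kt.mean(0),"expected",proj(S,w(knob(0))),proj(T,w(knob(0))))
k=tri(S,ks.mean(0),T,kt.mean(0))[0];m=RZ.inv().apply(k-O);print(m, "lean",np.arctan2(m[1]-.085,m[2]-.074),r.sense()["clock"])
cv2.imwrite("pics/s2.png",np.hstack([cv2.resize(S["frame"][120:300,190:350,::-1],None,fx=2.5,fy=2.5,interpolation=0),cv2.resize(T["frame"][100:280,190:350,::-1],None,fx=2.5,fy=2.5,interpolation=0)]))
E
```

```text
892 [257.76457399 156.49327354] 151 [233.49006623 164.41721854] expected [[261.84108073 168.72909716]] [[226.30239175 164.23999762]]
[0.07184738 0.07443771 0.20179714] lean -0.0824614424892087 11.4583
```

View pics/s2.png

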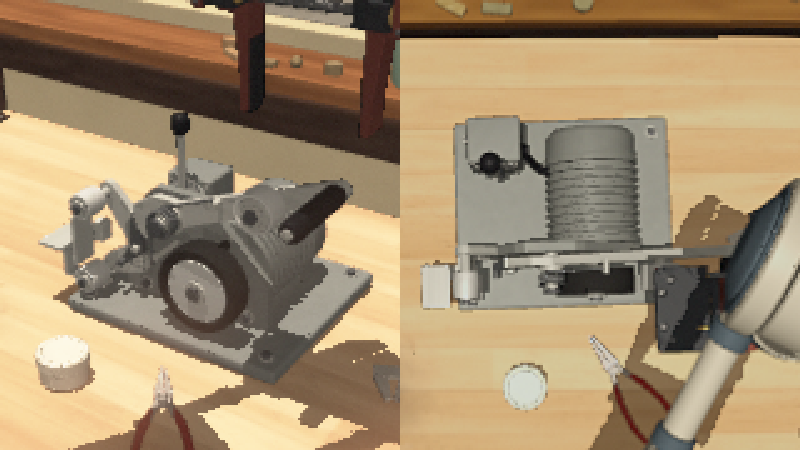

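The lever is upright: the knob sits at about (262,169) in the scene view and (226,165) in the top view, matching the expected points. The first blob had picked up other dark pixels, so I'll recheck with tight boxes and press only if the lean is small.

```bash
python3 - <<'E'
from h import *
from station import r
S,T=r.snapshot("scene"),r.snapshot("top")
ks=blob(S,(255,162,269,177));kt=blob(T,(219,158,234,171))
k=tri(S,ks.mean(0),T,kt.mean(0))[0];m=RZ.inv().apply(k-O);lean=np.arctan2(m[1]-.085,m[2]-.074)
print(len(ks),ks.mean(0),len(kt),kt.mean(0),m,"lean",lean)
assert abs(lean)<.03
r.servo_line(*pose(bar(0)),speed=.1)
s=r.sense();print(s["clock"],s["contact_force"])
r.grab(35);s=r.sense();print("open",s["opening"],s["gripper_force"],s["contact_force"])
for th in np.linspace(0,.49,8)[1:]:
    r.servo_line(*pose(bar(th)),speed=.05)
    s=r.sense();print(round(th,2),np.round((s["tcp_pos"]-pose(bar(th))[0])*1e3,1),np.round(s["contact_force"],1),round(s["opening"],4))
    if abs(s["contact_force"][2])>25: break
print(s["clock"])
E
```

```text
89 [262.15730337 167.07865169] 74 [226.12162162 165.55405405] [0.08202059 0.08387828 0.16754619] lean -0.011990460942183067
12.7083 [ 0.12213718 -0.71774165  1.13275004]
open 0.019075038696329077 35.00159204006195 [ 0.18481353 -3.61313111 -0.3721623 ]
0.07 [-0.2 -0.2  1.3] [-1.8 -2.4  6.7] 0.0194
0.14 [-0.1 -0.3  1.2] [-1.6 -2.8  5.3] 0.0195
0.21 [-0.1 -0.3  1.6] [-3.7 -2.4  7.5] 0.0191
0.28 [-0.1 -0.4  1.7] [-2.4 -2.9  7.1] 0.0194
0.35 [-0.1 -0.5  1.8] [-3.4 -3.2  9. ] 0.019
0.42 [-0.1 -0.6  1.9] [-4.1 -4.   8.1] 0.0192
0.49 [-0.1 -0.7  2. ] [-4.2 -3.1  9.4] 0.0193
16.575
```

```bash
python3 - <<'E'
from h import *
from station import r
for th in(.50,.51):
    r.servo_line(*pose(bar(th)),speed=.03);r.wait(.4)
    s=r.sense();print(th,np.round((s["tcp_pos"]-pose(bar(th))[0])*1e3,1),np.round(s["contact_force"],1))
S,T=r.snapshot("scene"),r.snapshot("top")
print(s["clock"],proj(S,w(bar(.5)+[-.031,0,0])),proj(S,w(bar(.5)+[.052,0,0])))
cv2.imwrite("pics/s3.png",np.hstack([cv2.resize(S["frame"][140:280,220:360,::-1],(400,400),interpolation=0),cv2.resize(T["frame"][120:280,180:340,::-1],(400,400),interpolation=0)]))
E
```

```text
0.5 [-0.1 -0.7  2.3] [-4.5 -2.8  9.9]
0.51 [-0.1 -0.7  2.4] [-4.3 -3.8  9.1]
17.875 [[308.23410026 255.12008186]] [[327.47829018 236.01413906]]
```

View pics/s3.png

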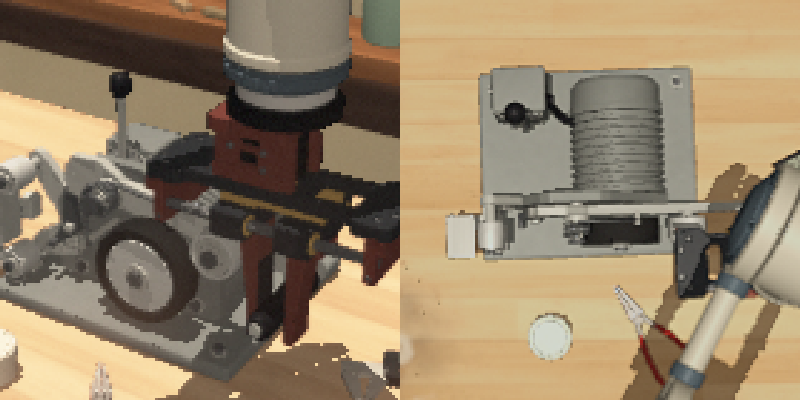

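The bar tip is at about (310,255) in the scene view, against a predicted (308,255) for 0.50 rad. It sits between the fingers, the lever is still upright, and the jar and pliers haven't moved. I'll press slightly further, confirm the arm isn't on the stop and hand in.

```bash
python3 - <<'E'
from h import *
from station import r
r.servo_line(*pose(bar(.517)),speed=.03);r.wait(.6)
s=r.sense();print(np.round((s["tcp_pos"]-pose(bar(.517))[0])*1e3,1),np.round(s["contact_force"],1),s["opening"],s["gripper_force"],s["clock"])
if abs(s["contact_force"][2])<20: print(r.hand_in())
E
```

```text
[-0.1 -0.7  2.4] [-3.9 -3.8 10. ] 0.01916684405663594 35.00424921512604 18.825
the job is handed in; nothing more can be done
None
```

The job is handed in at 18.8 s: the speed lever measured upright to about 0.01 rad, and the fingers are still gripping the tensioner bar at about 0.50 rad (past the last click at 0.40, just short of the 0.52 stop); I never moved the jar, pliers or caliper, but didn't re-measure them at the end.

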